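Hang the stage plate on the spring-check hook

ROBOT

A 6-joint arm with a two-finger parallel gripper is mounted at the origin on the work surface. World frame = base frame: x ahead of the robot, y to its left, z up, the work surface at z = 0. Lengths are in m, angles in rad, forces in N, time in s.
With the tool pointing down it reaches from about 0.225 to 0.875 m from the base axis. Payload 3.4 kg.
Tool frame: the origin (TCP) lies midway between the tips of the shut fingers; the grasp point (between the pads) lies 19 mm behind it (manip.pinch_z is the distance from the TCP to the grasp point, in m); z points along the fingers, y is the line along which they close (so a half turn about z gives the same grasp; the last joint's range is limited). The gripper opens to 85 mm and grips with 20 to 120 N. Pads are 22 mm wide; open, the fingers measure 114 mm over their backs; the gripper's body (76 mm by 85 mm) begins 54 mm behind the grasp point. The pads swing forward as they close: fully open they stand 13 mm farther back than shut.
Start: joints at [-1.426, 0.276, 1.505, -0, 1.361, -0.121], TCP at [0.151, -0.555, 0.231] pointing down, gripper open.
Joint ranges: [-2.89, 2.89], [-0.75, 2.08], [0.22, 2.7], [-1.18, 4.32], [0.11, 2.71], [-2.7, 2.7]. Speed limits (rad/s): [2.57, 2.57, 3.14, 3.14, 3.14, 3.14].

INTERFACE

Orientations are given as a unit quaternion [w, x, y, z].
In Python, from rig import manip gives the robot as it stands.
- The arm moves only by the tool carry_out, never from a script. Its arguments are lists of equal length, an entry for each row: "delta_pos": the shift along the tool's x, y, z scaled (see below), a list of three; "turn": the turn, a rotation vector about the tool's x, y, z scaled (see below), a list of three; "claw": the closure, from -1 (fully open) to 1 (shut). A call has 1 to 12 rows; each row is the pose to reach, as a shift and turn from the pose commanded when the call began, along the tool's axes at that moment; what a row does not reach only later rows make up. The controller multiplies each number of a shift by 400 mm and each number of a turn by 30 degrees. A row lasts 1/10 s, in which the tool goes at most 50 mm and 8.59 degrees, less where a joint would pass 70% of its speed; a pose out of reach is approached as far as the arm can. A call with a number of a shift or a turn outside -1 to 1 is refused whole. A call with a gripper value outside its range is refused whole. The fingers move at their own pace and stop on an object; "force" is the grip in N (left out, the last holds). Time passes only in rows, so rows that repeat a pose let the fingers close. It gives the time, the measured TCP pose, the force, the opening and the grip force at its end, in the units of the state.
- manip.get_state(): the state, without advancing time (a new reading comes with each control period).
- manip.get_image(name): name is "side" or "top" or "wrist"; returns a dict with "image" (420x560x3 uint8, red, green, blue), "z_map" (420x560 float32, m along the optical axis (not along the pixel's ray), 0 where there is no reading), "fx", "fy", "cx", "cy" (pixels), "world_to_cam" (4x4, takes a point from world to camera coordinates). Camera axes: x right, y down, z forward; pixel columns grow to the right and rows downward; lengths in m; the calibration is good to about 2 mm. A picture is of the moment at which its call begins.
- manip.sign_off(): hands the job in; it is judged then, once.
Trained networks look in the newest picture that a camera, given by its name, has taken for a name from the list of things; names that differ only in an ending like _2 or _b are one class to them, and where a whole thing is asked for, a point or a joint stands for the part that bears it (a point fixed in the world has none). Each returns a list of dicts, best first, with "score" (0 to 1); they miss things now and then, are a little off and sometimes report something else, mostly with a low value. They report only what shows in the picture. A call takes as long as a camera call.
- manip.spot_in(camera, query): "point" ([x, y, z] in m, in world coordinates, good to about 4 mm: the middle of the surface that is visible of it).
- manip.place_of(camera, query): "point" ([x, y, z] in m, in world coordinates, good to about 4 mm: a listed point, or the origin of a listed thing).
The state is a dict: "clock": time; "qpos": joint angles; "qd": joint speeds; "effort": joint torques, N m; "position": TCP position; "ee_rot": TCP orientation; "contact_force": force on the tool from outside, world axes, zero at the start; "moment": the same for the moment, N m; "width": finger opening in m; "gripper_force": force on a finger pad.
Only numpy, scipy, OpenCV 4.12 (cv2) and the standard library are available. Lean on these libraries where they do the work, as an engineer would, in place of code of your own. Each camera call takes 0.05 s, during which the arm holds its last target. There are 200 camera calls.

TASK

Take the cream stage plate out of the rack and hang it by its rectangular slot on the steel hook of the spring-check stand. With the plate still in your grip, tug it gently down until the lower edge of the black cap is in the green band, hold it there for about a second without ever pulling into the red, then ease it back up, let go and leave it hanging still. Leave the grey plate, the steel objective and the black eyepiece where they stand.

Things in the scene. Friction and masses are not known exactly. Their poses are not given: they have to be found in the camera images.
- plate: The cream plastic plate to hang: 120 mm wide (its y), 170 mm tall (its z, up), 10 mm thick (its x), about 0.24 kg. Origin: centre of its lower edge. It stands upright in one of the rack's two slots. Above its rectangular slot is a solid strip 50 mm tall, to be gripped across the thickness; below are three round 22 mm holes. Front and back are alike.
- plate_slot (a point): Middle of the upper edge (mid thickness) of the cream plate's slot, 120 mm above the plate's lower edge and 50 mm below its upper edge; axes as the plate's. The slot goes right through, 40 mm wide (y) and 50 mm tall: 70 to 120 mm above the lower edge. This edge comes to rest on the hook bar.
- spare: A dark grey plate of the same shape and size as the cream one, standing in the rack's other slot, 100 mm away. A bystander. Origin: centre of its lower edge.
- rack: The fixed aluminium rack with black rails, 190 mm (x) by 150 mm (y); origin: centre of its underside. Its two slots run along its y, at x = -50 and +50 mm; each is 13 mm wide, 128 mm long inside, its floor 12 mm and its rims 52 mm above the table.
- stand: The spring-check stand, fixed; origin on the table below the middle of the hook bar, z up. The hook points along its -x. Grey base: x -55 to +145 mm, 130 mm wide, 16 mm high. A white 30 mm square post at x = +95 mm bears a green and, below it, a red band; a black sliding cap (40 mm square, 60 mm tall) covers its top and carries the hook. Nothing stands higher than the hook's tip.
- hook_seat (a point): Top of the round 10 mm steel hook bar at mid length; sinks with the hook; 205 mm above the table unloaded. Axes as the stand's. The level bar runs from the cap (x = +75 mm) to x = -46 mm, then bends up; its tip ends at x = -65 mm, 15 mm above the bar's top. Hang the plate, slot round the bar and broad sides across it, within 40 mm of this point.
- hook (a joint): How far cap and hook have sunk down the post, m: 0 unloaded (upper stop), growing downwards, stop at 0.045. A spring of 400 N/m carries it: the plate's weight alone sinks it 4 to 9 mm. The cap's lower edge is in the green band from 0.014 to 0.025; the red band begins at 0.030.
- objective: Bystander: steel microscope objective with a blue ring, 46 mm across, 68 mm tall, upright; origin at the centre of its foot.
- eyepiece: Bystander: black eyepiece, 42 mm across, 62 mm tall, upright; origin at the centre of its foot.

How it is judged:
By the outcome, as a careful person would: the job done as asked, in the order asked, and still so for the second after the job is handed in, with the robot touching nothing.
It also fails if it takes over 54 s, if anything falls off the work surface, if the arm or the gripper's body presses on something with over 40 N, if the wrist force passes 120 N, or if a joint passes its speed limit or range.

## Working session

There is one attempt and no reset: what is moved stays moved. The work goes in short steps, Python scripts to look and compute and a tool call to move; the robot and the scene stay as the last step left them, time stands still between calls to the robot, and variables do not carry over. Pictures are saved under pics/ and viewed, at most 10 in all, crops included, and the job is handed in when it is done.

Besides the shell and the picture viewer there is one more tool, called after "Request:" by a JSON object that holds its "api" and its "payload". carry_out: Moves the arm, as the interface text tells. Shifts and turns lie within -1 to 1; 1 stands for 400 mm of shift or 30 degrees of turn. Its arguments: {"type":"object","properties":{"delta_pos":{"type":"array","items":{"type":"array","items":{"type":"number","minimum":-1,"maximum":1}}},"turn":{"type":"array","items":{"type":"array","items":{"type":"number","minimum":-1,"maximum":1}}},"claw":{"type":"array","items":{"type":"number"}},"force":{"type":"number"}},"required":["delta_pos","turn","claw"]}

```bash
mkdir -p pics
cat > h.py <<'E'
import numpy as np, cv2
from rig import manip
from scipy.spatial.transform import Rotation as R
def cloud(d):
    z=d["z_map"]; v,u=np.indices(z.shape)
    P=np.stack([(u-d["cx"])/d["fx"]*z,(v-d["cy"])/d["fy"]*z,z],-1)
    T=np.linalg.inv(d["world_to_cam"]); return P@T[:3,:3].T+T[:3,3]
def rot(q): return R.from_quat([q[1],q[2],q[3],q[0]])
E
python3 - <<'E'
from h import *
s=manip.get_state(); print(s)
ims=[]
for c in ["side","top"]:
    d=manip.get_image(c); ims.append(d["image"]); np.savez(f"{c}.npz",**d)
    for q in ["plate","plate_slot","spare","rack","stand","hook_seat","objective","eyepiece"]:
        print(c,q,[(np.round(r["point"],4).tolist(),round(r["score"],2)) for r in manip.place_of(c,q)[:2]])
    cv2.imwrite(f"pics/{c}0.png",d["image"][:,:,::-1])
E
```

```text
{'clock': 0.0, 'qpos': array([-1.42597583e+00,  2.76615368e-01,  1.50614554e+00,  1.46285966e-05,
        1.36069368e+00, -1.20986762e-01]), 'qd': array([-0.00110679,  0.00027433, -0.00064476,  0.00051999,  0.00044528,
        0.00062945]), 'effort': array([ 1.87456517e-04, -4.16768575e+01, -2.45802462e+01,  1.66392838e-04,
        1.10734851e-02, -9.04764050e-06]), 'position': array([ 0.15097588, -0.55427595,  0.23042315]), 'ee_rot': array([-9.30986431e-04,  9.91181079e-01,  1.32511142e-01, -3.94242711e-06]), 'contact_force': array([-0.82738216,  0.32565299,  0.35464091]), 'moment': array([-0.02373288,  0.00277807, -0.02962218]), 'gripper_force': 0.0, 'width': 0.08548721011831811}
side plate [([0.5398, -0.1943, 0.0112], 0.68)]
side plate_slot [([0.5398, -0.1968, 0.1311], 0.61)]
side spare [([0.4472, -0.2274, 0.0142], 0.75), ([0.439, -0.0192, 0.0005], 0.75)]
side rack [([0.4894, -0.215, -0.0018], 0.67)]
side stand [([0.4722, 0.1915, 0.0011], 0.69)]
side hook_seat [([0.4741, 0.1924, 0.2062], 0.77)]
side objective [([0.4401, -0.0165, 0.0014], 0.81)]
side eyepiece [([0.6919, -0.0116, -0.0031], 0.86)]
top plate [([0.5428, -0.1991, 0.0137], 0.89)]
top plate_slot [([0.5425, -0.1987, 0.1319], 0.73)]
top spare [([0.4458, -0.228, 0.0127], 0.76)]
top rack [([0.4919, -0.2132, 0.0038], 0.96)]
top stand [([0.4719, 0.1954, 0.0045], 0.97)]
top hook_seat [([0.474, 0.194, 0.2051], 0.56)]
top objective [([0.4404, -0.0196, -0.0007], 0.88)]
top eyepiece [([0.6924, -0.0071, 0.0003], 0.82), ([0.4462, -0.228, 0.0092], 0.45)]
```

View pics/side0.png

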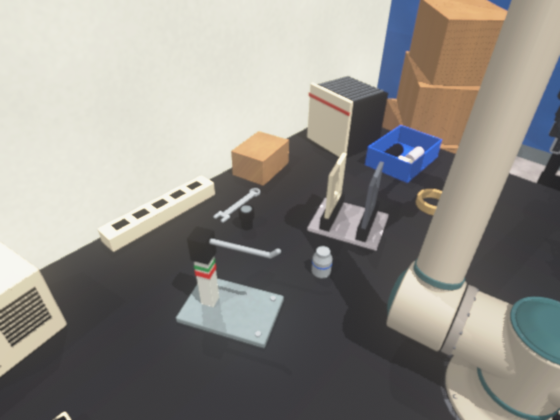

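View pics/top0.png

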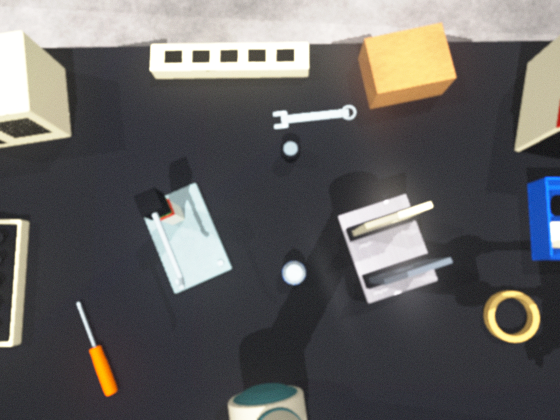

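The side view shows the cream plate at about (335,185) and the grey one at (372,205). The hook bar runs from (210,240) to (278,252). In the top view the cream plate's upper edge runs (358,233)-(432,205), and the bar runs from the cap at (155,205) to the tip at (182,283). The network positions agree with both pictures. Next I'll get the yaws from the depth.

Run:
```python
from h import *
def fit(p):
    c=p.mean(0); u,s,vt=np.linalg.svd(p[:,:2]-c[:2],full_matrices=False)
    v=vt[0]; t=(p[:,:2]-c[:2])@v; w=(p[:,:2]-c[:2])@vt[1]
    mid=c[:2]+v*(t.min()+t.max())/2+vt[1]*(w.min()+w.max())/2
    print(len(p),"mid",mid.round(4),"ang",np.degrees(np.arctan2(v[1],v[0])).round(2),"len",np.ptp(t).round(4),"thick",np.ptp(w).round(4),"z",np.percentile(p[:,2],[5,50,95]).round(4))
for c in ["top","side"]:
    d=dict(np.load(c+".npz")); P=cloud(d); im=d["image"].astype(int)
    near=lambda x,y,r:np.hypot(P[...,0]-x,P[...,1]-y)<r
    z=P[...,2]
    print(c)
    m=near(.541,-.197,.075)&(z>.172)&(z<.195)&(im[...,0]>130); fit(P[m])
    m=near(.541,-.197,.075)&(z>.075)&(z<.195)&(im[...,0]>110); fit(P[m])
    m=near(.446,-.228,.075)&(z>.172)&(z<.195); fit(P[m])
    m=near(.473,.193,.065)&(z>.185)&(z<.212); fit(P[m])
    m=near(.56,.23,.05)&(z>.18)&(z<.26);  fit(P[m])
    m=near(.473,.193,.2)&(z>.008)&(z<.022); fit(P[m])
```

```text
top
425 mid [ 0.5385 -0.1962] ang 108.61 len 0.12 thick 0.01 z [0.1798 0.1825 0.1849]
583 mid [ 0.5384 -0.196 ] ang 108.26 len 0.1205 thick 0.0106 z [0.0867 0.1818 0.1847]
468 mid [ 0.4433 -0.2264] ang 108.54 len 0.1206 thick 0.0106 z [0.1785 0.1825 0.1849]
414 mid [0.4757 0.1953] ang -155.92 len 0.1229 thick 0.0106 z [0.2015 0.2048 0.2076]
764 mid [0.5445 0.2272] ang -160.22 len 0.0675 thick 0.043 z [0.1904 0.2116 0.2144]
4561 mid [0.511  0.2092] ang -167.25 len 0.2183 thick 0.1614 z [0.0136 0.0166 0.0196]
side
147 mid [ 0.5408 -0.1957] ang 108.18 len 0.1213 thick 0.0114 z [0.174  0.1818 0.184 ]
589 mid [ 0.5408 -0.1961] ang 107.32 len 0.1251 thick 0.0127 z [0.0808 0.1415 0.1829]
145 mid [ 0.4457 -0.2257] ang 108.43 len 0.1219 thick 0.0107 z [0.174  0.182  0.1837]
332 mid [0.4754 0.1941] ang -156.49 len 0.1242 thick 0.0123 z [0.1984 0.2035 0.2067]
670 mid [0.5496 0.2241] ang -141.43 len 0.0718 thick 0.0499 z [0.1835 0.2066 0.2128]
4208 mid [0.4872 0.1689] ang 43.62 len 0.3257 thick 0.2126 z [0.0131 0.0159 0.0182]
```

```bash
cat >> h.py <<'E'
def go(pos,yaw,s=None):
    "shift/turn units from the present pose to TCP pos with tool y at yaw (deg), pointing down"
    s=s or manip.get_state(); r=rot(s["ee_rot"])
    a=np.radians(yaw); y=np.array([np.cos(a),np.sin(a),0]); z=np.array([0,0,-1.]); 
    t=R.from_matrix(np.stack([np.cross(y,z),y,z],1))
    print("shift",(r.inv().apply(np.array(pos)-s["position"])/.4).round(4),"turn",(np.degrees((r.inv()*t).as_rotvec())/30).round(4),
      "t",round(s["clock"],2),"F",np.round(s["contact_force"],2),"w",round(s["width"],4),"g",round(s["gripper_force"],1),"p",s["position"].round(4))
E
python3 - <<'E'
from h import *
go([.34,-.37,.30],-45); go([.5395,-.196,.26],18.5)
E
```

```text
shift [ 0.5772 -0.3217 -0.1717] turn [ 2.000e-04  1.000e-04 -9.923e-01] t 0.9 F [0.59 0.01 0.97] w 0.0854 g 0.0 p [ 0.1511 -0.5548  0.2313]
shift [ 1.1727 -0.6104 -0.0717] turn [ 1.000e-04  2.000e-04 -3.109e+00] t 0.9 F [0.59 0.01 0.97] w 0.0854 g 0.0 p [ 0.1511 -0.5548  0.2313]
```

Request:
{"api": "carry_out", "payload": {"delta_pos": [[0.1,-0.05,-0.1],[0.2,-0.1,-0.17],[0.3,-0.16,-0.17],[0.4,-0.22,-0.17],[0.5,-0.28,-0.17],[0.577,-0.322,-0.17],[0.577,-0.322,-0.17]], "turn": [[0,0,-0.2],[0,0,-0.4],[0,0,-0.6],[0,0,-0.8],[0,0,-1],[0,0,-1],[0,0,-1]], "claw": [-1,-1,-1,-1,-1,-1,-1], "force": 60}}

```text
clock: 1.6
position: [0.3426, -0.3665, 0.2997]
ee_rot: [-0.0, 0.922, 0.387, 0.001]
contact_force: [-0.8, 0.3, -0.4]
width: 0.0856
gripper_force: 0.0
```

```bash
python3 -c "
from h import *
go([.5395,-.196,.26],18.5)"
```

```text
shift [0.6488 0.0529 0.1009] turn [ 0.0036 -0.0032 -2.0984] t 1.6 F [-0.76  0.27 -0.37] w 0.0856 g 0.0 p [ 0.3426 -0.3665  0.2997]
```

Request:
{"api": "carry_out", "payload": {"delta_pos": [[0.12,0.01,0],[0.24,0.02,0],[0.36,0.03,0],[0.48,0.04,0],[0.6,0.05,0],[0.645,0.053,0.05],[0.645,0.053,0.05]], "turn": [[0,0,-0.25],[0,0,-0.5],[0,0,-0.75],[0,0,-1],[0,0,-1],[0,0,-1],[0,0,-1]], "claw": [-1,-1,-1,-1,-1,-1,-1]}}

```text
clock: 2.3
position: [0.5371, -0.2, 0.2766]
ee_rot: [-0.002, 0.791, 0.612, -0.001]
contact_force: [-0.6, 0.0, -0.4]
width: 0.0854
gripper_force: 0.0
```

Request:
{"api": "carry_out", "payload": {"delta_pos": [[0,0,0],[0,0,0],[0,0,0],[0,0,0],[0,0,0],[0,0,0]], "turn": [[0,0,-0.25],[0,0,-0.5],[0,0,-0.75],[0,0,-1],[0,0,-1],[0,0,-1]], "claw": [-1,-1,-1,-1,-1,-1]}}

```text
clock: 2.9
position: [0.536, -0.2029, 0.2797]
ee_rot: [0.0, 0.609, 0.793, -0.0]
contact_force: [-0.4, 0.1, 0.4]
width: 0.0851
gripper_force: 0.0
```

Run:
```python
from h import *
d=manip.get_image("wrist"); cv2.imwrite("pics/w1.png",d["image"][:,:,::-1])
P=cloud(d); z=P[...,2]; im=d["image"].astype(int)
m=(np.hypot(P[...,0]-.5395,P[...,1]+.196)<.08)&(z>.172)&(z<.195)
p=P[m]; c=p.mean(0); u,s,vt=np.linalg.svd(p[:,:2]-c[:2],full_matrices=False); t=(p[:,:2]-c[:2])@vt[0]; w=(p[:,:2]-c[:2])@vt[1]
print(len(p),c[:2]+vt[1]*(w.min()+w.max())/2+vt[0]*(t.min()+t.max())/2,np.degrees(np.arctan2(vt[0,1],vt[0,0])),np.ptp(t),np.ptp(w),np.median(p[:,2]))
go([.5395,-.196,.147],18.5)
```

```text
1583 [ 0.54198424 -0.19746601] -71.61083659256064 0.1203934695507409 0.01003600675601275 0.18198614274402217
shift [0.0141 0.0125 0.3315] turn [-0.0004  0.0012 -0.1158] t 2.95 F [-0.67  0.47 -0.27] w 0.0853 g 0.0 p [ 0.5361 -0.2027  0.2796]
```

View pics/w1.png

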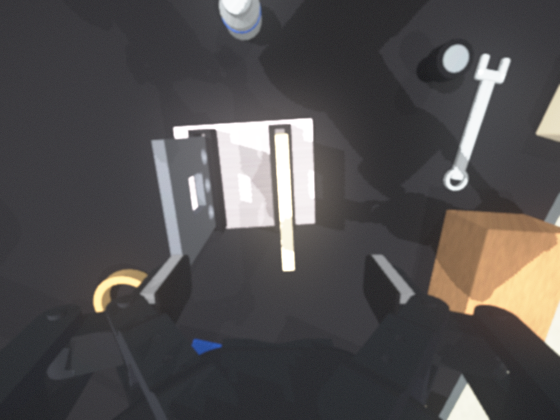

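The wrist view shows the cream plate at (285,200) between the open fingers. It puts the plate at (0.542,-0.1975) with yaw 18.4°, close to the other two cameras. Next I'll descend and grip.

Request:
{"api": "carry_out", "payload": {"delta_pos": [[0.012,0.015,0],[0.012,0.015,0.08],[0.012,0.015,0.16],[0.012,0.015,0.24],[0.012,0.015,0.3],[0.012,0.015,0.335],[0.012,0.015,0.335],[0.012,0.015,0.335]], "turn": [[0,0,-0.115],[0,0,-0.115],[0,0,-0.115],[0,0,-0.115],[0,0,-0.115],[0,0,-0.115],[0,0,-0.115],[0,0,-0.115]], "claw": [-1,-1,-1,-1,-1,-1,-1,-1]}}

```text
clock: 3.75
position: [0.5414, -0.1959, 0.1457]
ee_rot: [0.0, 0.583, 0.812, -0.0]
contact_force: [0.3, -0.7, 0.8]
width: 0.0854
gripper_force: 0.0
```

Request:
{"api": "carry_out", "payload": {"delta_pos": [[0,0,0],[0,0,0],[0,0,0],[0,0,0],[0,0,0],[0,0,0],[0,0,0],[0,0,0],[0,0,0],[0,0,0]], "turn": [[0,0,0],[0,0,0],[0,0,0],[0,0,0],[0,0,0],[0,0,0],[0,0,0],[0,0,0],[0,0,0],[0,0,0]], "claw": [0,0.3,0.5,0.7,1,1,1,1,1,1], "force": 60}}

```text
clock: 4.75
position: [0.5414, -0.1956, 0.1457]
ee_rot: [0.0, 0.583, 0.812, 0.0]
contact_force: [-0.6, -0.0, 3.9]
width: 0.0097
gripper_force: 59.2
```

Run:
```python
from h import *
go([.5405,-.1965,.30],18.4)
```

```text
shift [-0.0016 -0.0027 -0.3859] turn [0.0009 0.001  0.0093] t 4.75 F [-0.6  -0.05  3.89] w 0.0097 g 59.2 p [ 0.5414 -0.1956  0.1457]
```

Request:
{"api": "carry_out", "payload": {"delta_pos": [[0,0,-0.03],[0,0,-0.07],[0,0,-0.12],[0,0,-0.18],[0,0,-0.24],[0,0,-0.3],[0,0,-0.3],[0,0,-0.3]], "turn": [[0,0,0],[0,0,0],[0,0,0],[0,0,0],[0,0,0],[0,0,0],[0,0,0],[0,0,0]], "claw": [1,1,1,1,1,1,1,1]}}

```text
clock: 5.55
position: [0.5408, -0.1953, 0.2648]
ee_rot: [-0.0, 0.583, 0.812, -0.0]
contact_force: [-0.6, -0.3, -3.3]
width: 0.0093
gripper_force: 58.6
```

Run:
```python
from h import *
go([.365,.146,.26],23.8)
```

```text
shift [ 0.949  -0.1431  0.0125] turn [-0.001  -0.0009 -0.1706] t 5.55 F [-0.6  -0.31 -3.31] w 0.0093 g 58.6 p [ 0.5408 -0.1953  0.2648]
```

Request:
{"api": "carry_out", "payload": {"delta_pos": [[0.05,-0.01,0],[0.13,-0.03,0],[0.22,-0.05,0],[0.31,-0.07,0],[0.4,-0.09,0],[0.5,-0.11,0],[0.6,-0.13,0],[0.7,-0.143,0],[0.8,-0.143,0],[0.88,-0.143,0],[0.93,-0.143,0],[0.949,-0.143,0]], "turn": [[0,0,0],[0,0,0],[0,0,-0.05],[0,0,-0.1],[0,0,-0.17],[0,0,-0.17],[0,0,-0.17],[0,0,-0.17],[0,0,-0.17],[0,0,-0.17],[0,0,-0.17],[0,0,-0.17]], "claw": [1,1,1,1,1,1,1,1,1,1,1,1]}}

```text
clock: 6.75
position: [0.3633, 0.1471, 0.2636]
ee_rot: [-0.002, 0.545, 0.838, -0.001]
contact_force: [0.5, 0.4, -2.3]
width: 0.0093
gripper_force: 58.6
```

Request:
{"api": "carry_out", "payload": {"delta_pos": [[0,0,0],[0,0,0],[0,0,0],[0,0,0]], "turn": [[0,0,0],[0,0,0],[0,0,0],[0,0,0]], "claw": [1,1,1,1]}}

```text
clock: 7.15
position: [0.3658, 0.145, 0.2651]
ee_rot: [0.0, 0.547, 0.837, -0.0]
contact_force: [0.1, -0.5, -1.5]
width: 0.0097
gripper_force: 58.6
```

Run:
```python
from h import *
go([.365,.146,.246],23.8)
for c in ["side","top","wrist"]:
    d=manip.get_image(c); np.savez(c+"2.npz",**d); cv2.imwrite(f"pics/{c}2.png",d["image"][:,:,::-1])
    for q in ["plate","plate_slot","hook_seat","stand"]:
        print(c,q,[(np.round(r["point"],4).tolist(),round(r["score"],2)) for r in manip.place_of(c,q)[:2]])
    P=cloud(d); im=d["image"].astype(int); z=P[...,2]
    ex=np.array([np.cos(np.radians(23.8)),np.sin(np.radians(23.8))]); ey=np.array([-ex[1],ex[0]])
    q=P[...,:2]-np.array([.473,.1935]); a=q@ex; b=q@ey
    m=(abs(a)<.06)&(abs(b)<.02)&(z>.18)&(z<.225)
    if m.sum()>20:
        f=np.polyfit(a[m],b[m],1); print("bar n",m.sum(),"b0",f[1].round(4),"ang",23.8+np.degrees(f[0]).round(2),"z95",np.percentile(z[m&(abs(a)<.03)],95).round(4))
    m=(abs(b)<.03)&(a>-.15)&(a<-.02)&(z>.2)&(z<.235)&(abs(a+.1)>.03)
    if m.sum(): print("tip a",np.percentile(a[m],1).round(4), "zmax",np.percentile(z[m],99).round(4))
```

```text
shift [ 0.0032 -0.0008  0.0478] turn [-0.0007  0.0007 -0.0038] t 7.15 F [ 0.13 -0.48 -1.54] w 0.0097 g 58.6 p [0.3658 0.145  0.2651]
side plate []
side plate_slot [([0.3639, 0.1434, 0.249], 0.58)]
side hook_seat []
side stand [([0.4734, 0.1929, 0.0012], 0.9)]
bar n 342 b0 0.0015 ang 23.6 z95 0.2057
tip a -0.0646 zmax 0.2206
top plate [([0.3663, 0.1435, 0.1324], 0.88)]
top plate_slot [([0.3674, 0.1439, 0.2516], 0.59)]
top hook_seat [([0.4708, 0.193, 0.2067], 0.65)]
top stand []
bar n 420 b0 -0.0003 ang 24.09 z95 0.2075
tip a -0.0662 zmax 0.221
wrist plate []
wrist plate_slot []
wrist hook_seat [([0.4729, 0.1921, 0.2066], 0.77)]
wrist stand [([0.4756, 0.1884, -0.0003], 0.94)]
bar n 2112 b0 -0.0004 ang 23.66 z95 0.2056
tip a -0.0643 zmax 0.22
```

View pics/side2.png

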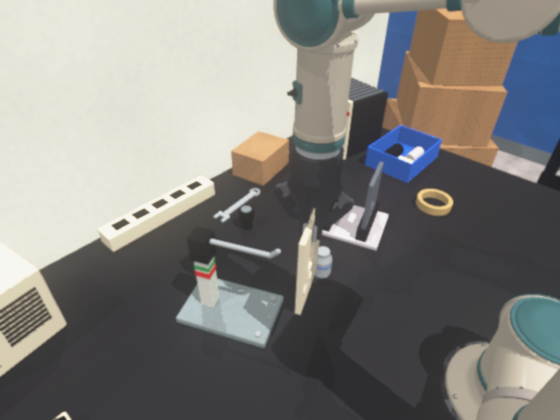

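The side view shows the plate at (306,265) upright in the grip, just in front of the hook tip at (278,252), with the slot at bar height. All three cameras put the bar where I expected. Next I'll lower 19 mm and slide the slot over the bar.

Request:
{"api": "carry_out", "payload": {"delta_pos": [[0,0,0.025],[0.002,0,0.048],[0.002,0,0.048],[0.002,0.03,0.048],[0.002,0.07,0.048],[0.002,0.12,0.048],[0.002,0.17,0.048],[0.002,0.22,0.048],[0.002,0.27,0.048],[0.002,0.305,0.048],[0.002,0.305,0.048],[0.002,0.305,0.048]], "turn": [[0,0,0],[0,0,0],[0,0,0],[0,0,0],[0,0,0],[0,0,0],[0,0,0],[0,0,0],[0,0,0],[0,0,0],[0,0,0],[0,0,0]], "claw": [1,1,1,1,1,1,1,1,1,1,1,1]}}

```text
clock: 9.1
position: [0.4766, 0.1957, 0.2457]
ee_rot: [-0.0, 0.546, 0.838, -0.001]
contact_force: [-0.9, 0.0, -2.2]
width: 0.0094
gripper_force: 58.8
```

Run:
```python
from h import *
go([.473+.005*.915,.1935+.005*.404,.2187],23.8)
d=manip.get_image("side"); cv2.imwrite("pics/s3.png",cv2.resize(d["image"][180:360,140:380,::-1],None,fx=3,fy=3))
print(manip.place_of("side","plate_slot"),manip.place_of("side","hook_seat"))
```

```text
shift [-0.0014  0.0022  0.0674] turn [-0.0032 -0.0001 -0.0004] t 9.1 F [-0.87  0.04 -2.24] w 0.0094 g 58.8 p [0.4766 0.1957 0.2457]
[{'point': [0.4777, 0.1969, 0.2297], 'score': 0.74}, {'point': [0.4732, 0.1957, 0.1138], 'score': 0.37}] [{'point': [0.4761, 0.1925, 0.2052], 'score': 0.91}]
```

View pics/s3.png

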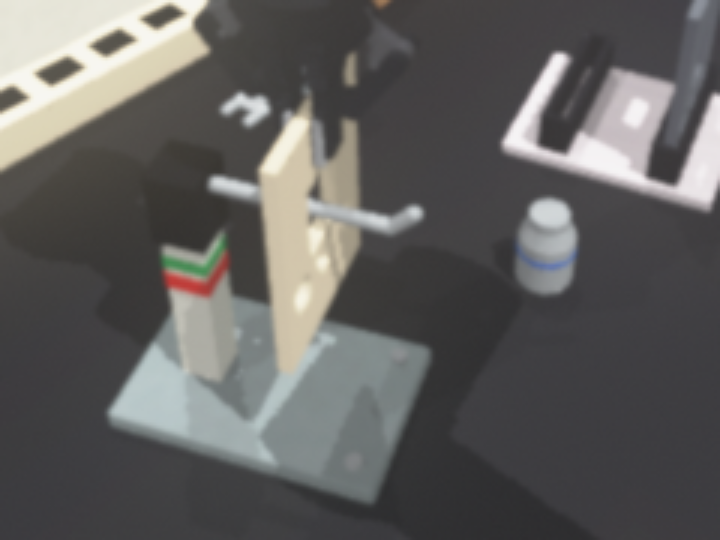

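The crop shows the bar passing through the plate's slot at about (310,205), with the cap's lower edge above the green band at about (195,245). Next I'll lower the plate onto the bar and check the sink from the force and the camera.

Request:
{"api": "carry_out", "payload": {"delta_pos": [[0,0,0.02],[0,0,0.04],[0,0,0.055],[0,0,0.065],[0,0,0.075],[0,0,0.085],[0,0,0.0925],[0,0,0.0925],[0,0,0.0925],[0,0,0.0925]], "turn": [[0,0,0],[0,0,0],[0,0,0],[0,0,0],[0,0,0],[0,0,0],[0,0,0],[0,0,0],[0,0,0],[0,0,0]], "claw": [1,1,1,1,1,1,1,1,1,1]}}

```text
clock: 10.25
position: [0.4767, 0.1957, 0.2094]
ee_rot: [0.0, 0.546, 0.838, 0.0]
contact_force: [-2.8, -0.2, 0.4]
width: 0.0091
gripper_force: 59.4
```

```bash
cat > m.py <<'E'
from h import *
import sys
F=[];Z=[];H=[]
for i in range(3):
    for c in ["side","top"]:
        d=manip.get_image(c); s=manip.get_state(); F.append(s["contact_force"]); Z.append(s["position"][2])
        P=cloud(d); z=P[...,2]; ex=np.array([np.cos(.4154),np.sin(.4154)]); ey=np.array([-ex[1],ex[0]])
        q=P[...,:2]-np.array([.473,.1935]); a=q@ex; b=q@ey
        if i==0:
            for n,m in dict(bar=(a>.02)&(a<.065)&(abs(b)<.006)&(z>.15)&(z<.23),cap=(abs(a-.095)<.015)&(abs(b)<.015)&(z>.16)&(z<.26),tip=(abs(a+.06)<.02)&(abs(b)<.008)&(z>.16)&(z<.24)).items():
                print(c,n,m.sum(),np.percentile(z[m],[50,95]).round(4) if m.sum() else "")
            if c=="side": cv2.imwrite(f"pics/{sys.argv[1]}.png",cv2.resize(d["image"][220:320,170:300,::-1],None,fx=5,fy=5))
            print(c,"hook",[(np.round(r["point"],4),r["score"]) for r in manip.place_of(c,"hook_seat")[:1]],"slot",[(np.round(r["point"],4),r["score"]) for r in manip.place_of(c,"plate_slot")[:1]])
print("F",np.mean(F,0).round(2),"z",np.mean(Z).round(4),"w",s["width"],s["gripper_force"],"t",s["clock"])
d=dict(np.load("side2.npz")); P=cloud(d);
E
python3 m.py s4
python3 - <<'E'
from h import *   # unloaded reference from the earlier pictures
for c in ["side","top"]:
    P=cloud(dict(np.load(c+".npz"))); z=P[...,2]; ex=np.array([np.cos(.4154),np.sin(.4154)]); ey=np.array([-ex[1],ex[0]])
    q=P[...,:2]-np.array([.473,.1935]); a=q@ex; b=q@ey
    for n,m in dict(bar=(a>.02)&(a<.065)&(abs(b)<.006)&(z>.15)&(z<.23),cap=(abs(a-.095)<.015)&(abs(b)<.015)&(z>.16)&(z<.26),tip=(abs(a+.06)<.02)&(abs(b)<.008)&(z>.16)&(z<.24)).items(): print("ref",c,n,m.sum(),np.percentile(z[m],[50,95]).round(4))
E
```

```text
side bar 79 [0.1952 0.197 ]
side cap 166 [0.2033 0.2046]
side tip 76 [0.2023 0.2106]
side hook [(array([0.4733, 0.192 , 0.1969]), 0.63)] slot [(array([0.4754, 0.1943, 0.1915]), 0.9)]
top bar 81 [0.1955 0.1983]
top cap 285 [0.2041 0.2061]
top tip 93 [0.2041 0.2125]
top hook [(array([0.4737, 0.1915, 0.1996]), 0.77)] slot [(array([0.4786, 0.1943, 0.1968]), 0.83)]
F [-2.11 -0.69  1.29] z 0.2092 w 0.009337876038664756 59.366891384124756 t 10.75
ref side bar 118 [0.2034 0.2059]
ref side cap 163 [0.2119 0.2131]
ref side tip 77 [0.21 0.22]
ref top bar 154 [0.2046 0.2069]
ref top cap 304 [0.2127 0.2147]
ref top tip 95 [0.2114 0.2208]
```

View pics/s4.png

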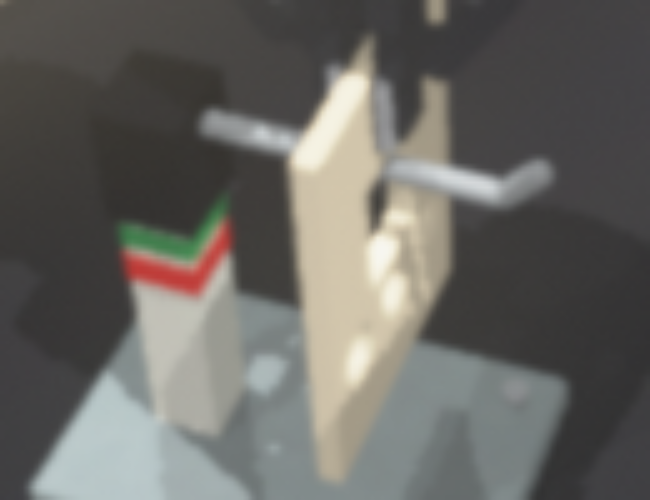

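The crop shows the cap's lower edge right above the green band, at about (165,225), with green at about (165,240) and red at about (165,272). The sink is about 8.6 mm from depth and force. I'll check the band profile in pixels before pulling further.

```bash
cat > prof.py <<'E'
from h import *
def prof(d):
    ex=np.array([np.cos(.4154),np.sin(.4154)]); ey=np.array([-ex[1],ex[0]])
    T=d["world_to_cam"]; out=[]
    im=d["image"].astype(int)
    for off in (-.010,0.,.010): # on post faces: visible faces +y (left) and -x
        for f,(a,b) in dict(ny=(.095+off,-.015),nx=(.080,off),py=(.095+off,.015)).items():
            row=[]
            for z in np.arange(.180,.100,-.002):
                p=T@np.r_[np.array([.473,.1935])+a*ex+b*ey,z,1]; u=d["fx"]*p[0]/p[2]+d["cx"]; v=d["fy"]*p[1]/p[2]+d["cy"]
                c=cv2.getRectSubPix(d["image"],(1,1),(float(u),float(v)))[0,0].astype(int)
                row.append("G" if c[1]>c[0]+25 else "R" if c[0]>c[1]+50 else "W" if c.min()>110 else "." if c.max()<60 else "w")
            out.append((f,off,"".join(row)))
    return out
if __name__=="__main__":
    for r in prof(dict(np.load("side.npz",allow_pickle=True))): print("ref",r)
    for r in prof(manip.get_image("side")): print("now",r)
    print(manip.get_state()["contact_force"])
E
python3 prof.py
```

```text
ref ('ny', -0.01, 'WWww................wwwWWGGGGGGwwwRRRRRR')
ref ('nx', -0.01, 'w..............wwwwWWGGGGGGwwRRRRRRRRRWW')
ref ('py', -0.01, '..............wwWWWWWGGGGGGWWRRRRRRRRWWW')
ref ('ny', 0.0, '.............................wwwWWWGGGGG')
ref ('nx', 0.0, '..............wwwWWWWGGGGGwWWRRRRRRRRWWW')
ref ('py', 0.0, '..............wwWWWWWGGGGGGWWRRRRRRRRRWW')
ref ('ny', 0.01, 'www.............................wwWWWWWG')
ref ('nx', 0.01, '..............wwwWWWGGGGGGwwwRRRRRRRRRWW')
ref ('py', 0.01, '..............wwWWWWWGGGGGGWWRRRRRRRRWWW')
now ('ny', -0.01, 'wwWWWwwww...............wwwGGGGwwwRRRRRR')
now ('nx', -0.01, 'WWWwww..............wwGGGGwwwRRRRRRRRRWW')
now ('py', -0.01, '...................wwGGGGGGWWRRRRRRRRWWW')
now ('ny', 0.0, 'wwwwww............................wwGGGG')
now ('nx', 0.0, '...................wwGGGGGwWWRRRRRRRRWWW')
now ('py', 0.0, '...................wwGGGGGGWWRRRRRRRRRWW')
now ('ny', 0.01, 'wwwwwwww.............................wwG')
now ('nx', 0.01, '...................wwGGGGGwwwRRRRRRRRRWW')
now ('py', 0.01, '...................wwGGGGGGWWRRRRRRRRWWW')
[-2.67514601 -0.46041631  1.46911061]
```

The cap edge has moved about 5 samples of 2 mm, so the sink is about 9–10 mm and green starts about 4 mm lower. I'll pull another 10 mm to the middle of green.

Request:
{"api": "carry_out", "payload": {"delta_pos": [[0,0,0.005],[0,0,0.01],[0,0,0.015],[0,0,0.02],[0,0,0.025],[0,0,0.025],[0,0,0.025],[0,0,0.025],[0,0,0.025],[0,0,0.025],[0,0,0.025],[0,0,0.025]], "turn": [[0,0,0],[0,0,0],[0,0,0],[0,0,0],[0,0,0],[0,0,0],[0,0,0],[0,0,0],[0,0,0],[0,0,0],[0,0,0],[0,0,0]], "claw": [1,1,1,1,1,1,1,1,1,1,1,1]}}

```text
clock: 12.0
position: [0.4769, 0.1958, 0.1994]
ee_rot: [0.0, 0.546, 0.838, 0.0]
contact_force: [-2.7, -0.5, 4.6]
width: 0.0094
gripper_force: 60.0
```

```bash
python3 m.py s5; python3 prof.py | grep -E "now|\[" | grep -v ny
```

```text
side bar 82 [0.1851 0.187 ]
side cap 163 [0.1933 0.1948]
side tip 77 [0.1922 0.2005]
side hook [(array([0.4757, 0.1922, 0.1886]), 0.96)] slot [(array([0.4767, 0.1947, 0.1855]), 0.55)]
top bar 76 [0.1858 0.1885]
top cap 277 [0.1942 0.1963]
top tip 89 [0.1932 0.2023]
top hook [(array([0.4727, 0.1939, 0.1907]), 0.69)] slot [(array([0.4787, 0.1911, 0.1839]), 0.83)]
F [-2.08 -0.48  5.15] z 0.1994 w 0.0092612016187896 60.021997690200806 t 12.5
now ('nx', -0.01, 'wwwWWWWWwww..............wwwwRRRRRRRRRWW')
now ('py', -0.01, '........................wwwWWRRRRRRRRWWW')
now ('nx', 0.0, 'wwwww..................wwwwwRRRRRRRRRWWW')
now ('py', 0.0, '........................wwwWWRRRRRRRRRWW')
now ('nx', 0.01, '.......................wwwwwRRRRRRRRRRWW')
now ('py', 0.01, '........................wwwWWRRRRRRRRWWW')
[-1.72723824 -1.05874304  4.98596915]
```

The sink is about 19 mm by depth, force and pixels, which is mid-green and clear of red. I'll hold a little longer, then ease up about 12.5 mm to where the hook alone carries the weight.

Request:
{"api": "carry_out", "payload": {"delta_pos": [[0,0,0],[0,0,0],[0,0,0],[0,0,-0.005],[0,0,-0.01],[0,0,-0.015],[0,0,-0.02],[0,0,-0.025],[0,0,-0.03],[0,0,-0.03],[0,0,-0.03],[0,0,-0.03]], "turn": [[0,0,0],[0,0,0],[0,0,0],[0,0,0],[0,0,0],[0,0,0],[0,0,0],[0,0,0],[0,0,0],[0,0,0],[0,0,0],[0,0,0]], "claw": [1,1,1,1,1,1,1,1,1,1,1,1]}}

```text
clock: 13.75
position: [0.4769, 0.1957, 0.2109]
ee_rot: [0.0, 0.546, 0.838, 0.0]
contact_force: [-1.0, -0.2, 1.0]
width: 0.0091
gripper_force: 59.3
```

```bash
python3 m.py s6; python3 prof.py | grep -E "now" | grep py
```

```text
side bar 81 [0.1964 0.1986]
side cap 168 [0.2049 0.2063]
side tip 79 [0.2027 0.2119]
side hook [(array([0.4745, 0.1931, 0.1989]), 0.75)] slot [(array([0.4736, 0.1956, 0.1926]), 0.67)]
top bar 80 [0.1974 0.2003]
top cap 295 [0.2056 0.2077]
top tip 94 [0.2041 0.2139]
top hook [(array([0.4745, 0.1915, 0.1996]), 0.67)] slot [(array([0.4799, 0.1929, 0.197 ]), 0.89)]
F [ 0.2  -0.37  0.77] z 0.2111 w 0.008988808108049844 59.28920388221741 t 14.25
now ('py', -0.01, '..................wwwGGGGGGWWRRRRRRRRWWW')
now ('py', 0.0, '.................wwwwGGGGGGWWRRRRRRRRRWW')
now ('py', 0.01, '.................wwwwGGGGGGWWRRRRRRRRWWW')
```

Request:
{"api": "carry_out", "payload": {"delta_pos": [[0,0,-0.003],[0,0,-0.003],[0,0,-0.003],[0,0,-0.003],[0,0,-0.003],[0,0,-0.003],[0,0,-0.003],[0,0,-0.003]], "turn": [[0,0,0],[0,0,0],[0,0,0],[0,0,0],[0,0,0],[0,0,0],[0,0,0],[0,0,0]], "claw": [1,1,0.7,0.5,0.3,0.3,0.3,0.3], "force": 20}}

```text
clock: 15.1
position: [0.4767, 0.1957, 0.2122]
ee_rot: [-0.0, 0.546, 0.838, -0.0]
contact_force: [-0.1, -0.2, 0.5]
width: 0.0298
gripper_force: 0.0
```

```bash
python3 m.py s7
```

```text
side bar 82 [0.198  0.2007]
side cap 167 [0.2065 0.2082]
side tip 78 [0.2044 0.214 ]
side hook [(array([0.475 , 0.1933, 0.2008]), 0.79)] slot [(array([0.4746, 0.1947, 0.1983]), 0.7)]
top bar 74 [0.1988 0.2016]
top cap 280 [0.2071 0.2096]
top tip 94 [0.2062 0.2158]
top hook [(array([0.4738, 0.1923, 0.2044]), 0.87)] slot [(array([0.4782, 0.1892, 0.1977]), 0.92)]
F [ 0.21 -0.07  0.17] z 0.2123 w 0.02989484203337688 0.0 t 15.6
```

View pics/s7.png

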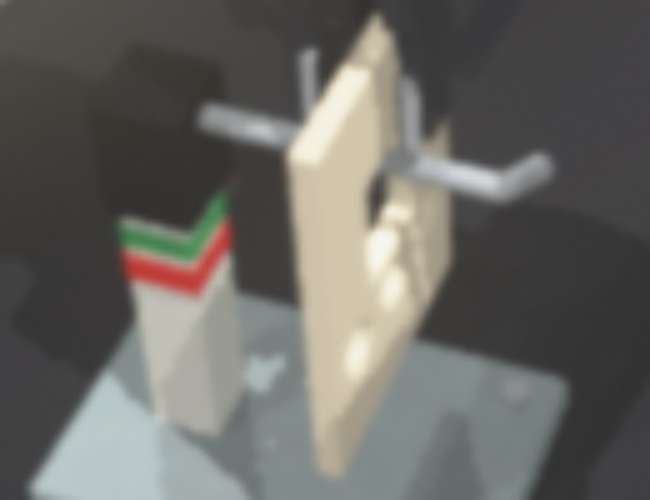

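The plate hangs on the bar at about (385,155), and the open fingers at (308,80) and (410,110) are clear of it on both sides. Next I'll raise the tool straight up.

Request:
{"api": "carry_out", "payload": {"delta_pos": [[0,0,-0.03],[0,0,-0.07],[0,0,-0.13],[0,0,-0.2],[0,0,-0.28],[0,0,-0.36],[0,0,-0.36],[0,0,-0.36]], "turn": [[0,0,0],[0,0,0],[0,0,0],[0,0,0],[0,0,0],[0,0,0],[0,0,0],[0,0,0]], "claw": [0.3,0.3,0.3,0.3,0.3,0.3,0.3,0.3]}}

```text
clock: 16.4
position: [0.477, 0.1958, 0.3575]
ee_rot: [0.001, 0.546, 0.838, 0.001]
contact_force: [-0.2, -0.9, -1.1]
width: 0.0302
gripper_force: 0.0
```

Request:
{"api": "carry_out", "payload": {"delta_pos": [[0,0,0],[0,0,0],[0,0,0],[0,0,0],[0,0,0],[0,0,0],[0,0,0],[0,0,0],[0,0,0],[0,0,0]], "turn": [[0,0,0],[0,0,0],[0,0,0],[0,0,0],[0,0,0],[0,0,0],[0,0,0],[0,0,0],[0,0,0],[0,0,0]], "claw": [0.3,0.3,0.3,0.3,0.3,0.3,0.3,0.3,0.3,0.3]}}

```text
clock: 17.4
position: [0.4767, 0.1957, 0.3563]
ee_rot: [0.0, 0.546, 0.838, -0.0]
contact_force: [0.7, 0.4, -0.2]
width: 0.03
gripper_force: 0.0
```

```bash
python3 m.py s8
python3 - <<'E'
from h import *
a=manip.get_image("side"); 
for i in range(5): b=manip.get_image("side")
d=np.abs(a["image"].astype(int)-b["image"]).max(-1)[200:340,160:320]; print("motion",(d>40).sum(),d.mean())
cv2.imwrite("pics/fin.png",b["image"][:,:,::-1])
E
```

```text
side bar 79 [0.1979 0.2005]
side cap 168 [0.2064 0.2079]
side tip 77 [0.2051 0.2138]
side hook [(array([0.4737, 0.1937, 0.2008]), 0.88)] slot [(array([0.4757, 0.1966, 0.1959]), 0.83)]
top bar 152 [0.1992 0.2018]
top cap 297 [0.2071 0.2092]
top tip 94 [0.2067 0.2156]
top hook [(array([0.475 , 0.1946, 0.2055]), 0.96)] slot [(array([0.4798, 0.1922, 0.1968]), 0.97)]
F [ 0.01 -0.24  0.31] z 0.3563 w 0.02990884123324393 0.0 t 17.9
motion 0 0.6876339285714286
```

View pics/fin.png

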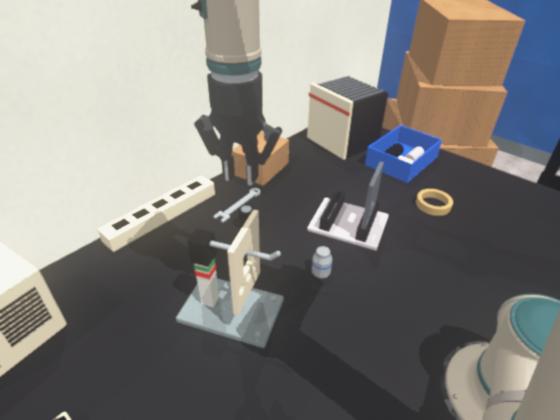

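The cream plate hangs still on the hook at (245,260) and the gripper is well clear above it. The grey plate and the objective are where they stood; the eyepiece is mostly hidden behind the plate in this view, and the arm never went near it.

```bash
python3 -c "
from rig import manip
print(manip.sign_off())"
```

```text
the job is handed in; nothing more can be done
None
```

The cream plate is hanging still on the hook after being held for over a second in mid-green (about 19 mm of sink, never into the red), and the job was handed in at about 18 s of the 54 s allowed.

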